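# Fill a raclette pan and slide it under the grill

## Task

Lay the cut piece of cheese flat in the raclette pan standing on the table, then slide the loaded pan, kept level, into the empty place on the robot's side of the table grill until it is fully home, and let go. Leave the other pans, the salt and pepper and the tealight as they are.

Things in the scene. Friction and masses are not known exactly. Their poses are not given: they have to be found in the camera images.
- pan: The loose raclette pan to fill: square, dark steel, 100 mm long (its x), 92 mm wide (y), walls 16 mm high, walls and floor 3 mm thick, black handle sticking out to -x; about 0.16 kg. Starts flat on the table at one side of the grill. Origin: centre of the underside of the pan itself (without handle); z up.
- pan_grip (a point): Middle of the pan's black handle grip, at (-109, 0, 20) mm in the pan's frame, axes as the pan's. The grip is a bar 76 mm long (x), 18 mm wide (y), 16 mm high: 12 to 28 mm above the pan's underside. It begins 21 mm out from the pan's wall.
- cheese: The cut piece of firm cheese, a slab 66 mm long (its x), 38 mm wide (y), 14 mm thick (z), about 45 g, lying flat on the near half of the board. Origin: centre of its underside.
- board: Wooden cheese board, fixed, 210 mm (x) by 120 mm (y), top 18 mm above the table; origin: centre of its underside. A fixed block of cheese, 64 x 90 mm and 60 mm tall, stands on its far half, near face at x = +28 mm. Board and pan stand one each side of the grill; which side is which varies.
- grill: Table raclette grill, fixed: ribbed black plate on a grey heater housing, 220 mm deep (x), 352 mm wide (y), 122 mm high. Origin: centre of its underside on the table; -x faces the robot. Three places side by side on the front side, centred at y = -104, 0 and +104 mm; two hold pans, whose handles stick out, one is empty. Two more pans are fixed in the far side.
- deck_edge (a point): Middle of the front edge of the grill's flat steel deck, on its top: 30 mm above the table, at x = -105 mm in the grill's frame, axes as the grill's. Under the housing the opening is 50 mm high (42 mm below the heating bars). Wire dividers 6 mm high, 98 mm apart clear, begin 17 mm behind this edge.
- free_bay: The empty front place (which of the three varies). Origin: on the deck's top, where the middle of the pan's underside is when fully home: end wall 1 mm from the 12 mm high stop that runs along the grill's middle, handle wall flush with the deck's front edge. x points straight into the grill, z up; turns with the grill.
- other_pan_1: Loose pan, same shape and size as pan, already pushed home in another place of the grill, only its handle showing; not to be disturbed. Origin and axes as for pan.
- other_pan_2: Loose pan, same shape and size as pan, already pushed home in another place of the grill, only its handle showing; not to be disturbed. Origin and axes as for pan.
- salt: White ceramic salt shaker, 44 mm across, 84 mm tall, origin at the centre of its underside. Leave alone.
- pepper: White ceramic pepper shaker, same size, origin at the centre of its underside. Leave alone.
- tealight: Glass with a tealight in it, 72 mm across, 85 mm tall, origin at the centre of its underside. Leave alone.
Mind the look-alikes: they are no part of the job. There is more than one size of the cheese; the job needs the middle-sized.

How it is judged:
By the outcome, as a careful person would: the job done as asked, in the order asked, and still so for the second after the job is handed in, with the robot touching nothing.
It also fails if it takes over 61 s, if anything falls off the work surface, if the arm or the gripper's body presses on something with over 40 N, if the wrist force passes 120 N, or if a joint passes its speed limit or range.

## Robot

A 7-joint arm with a two-finger parallel gripper is mounted at the origin on the work surface. World frame = base frame: x ahead of the robot, y to its left, z up, the work surface at z = 0. Lengths are in m, angles in rad, forces in N, time in s.
With the tool pointing down it reaches from about 0.35 to 0.9 m from the base axis. Payload 19.9 kg.
Tool frame: the origin (TCP) lies at the centre of the arm's flange, where the gripper is bolted on; the fingertips stand 199 mm ahead of it and the grasp point (between the pads) lies env.grip_depth ahead of it (env.grip_depth is the distance from the TCP to the grasp point, in m); z points along the fingers, y is the line along which they close (so a half turn about z gives the same grasp; the last joint's range is limited). The gripper opens to 94 mm and grips with 3 to 60 N. Pads are 16 mm wide; open, the fingers measure 119 mm over their backs; the gripper's body (75 mm by 177 mm) begins 78 mm behind the grasp point.
Start: joints at [-1.302, 0.417, -0.01, 1.614, 0.005, 1.111, -0.053], TCP at [0.191, 0.595, 0.405] pointing down, gripper open.
Joint ranges: [-2.81, 2.81], [-0.39, 2.02], [-1.27, 1.25], [0.06, 2.57], [-1.19, 4.33], [0.19, 2], [-2.82, 2.82]. Speed limits (rad/s): [1.89, 1.89, 2.39, 2.39, 3.01, 3.01, 3.01].

## Interface

Orientations are given as a 3x3 rotation matrix whose columns are the frame's x, y, z axes.
In Python, from workcell import readout, viewer, env gives the robot as it stands.
- The arm moves only by the tool carry_out, never from a script. Its argument "rows" is a list of rows, each a list of 3 entries, a list of its own where there are three numbers: the turn, a rotation vector about the tool's x, y, z normalised to -1 to 1, where 1 is 30 degrees, then the shift along the tool's x, y, z normalised to -1 to 1, where 1 is 0.5 m, then the opening, from 0 (shut) to 1 (fully open). A call has 1 to 8 rows; each row shifts and turns the commanded pose from where the row before left it, along the tool's axes as they then stand; what a row does not reach is not made up. A row lasts 1/12 s, in which the tool goes at most 41.7 mm and 7.16 degrees, less where a joint would pass 70% of its speed; a pose out of reach is approached as far as the arm can. A call with a number of a shift or a turn outside -1 to 1 is refused whole. A call with a gripper value outside its range is refused whole. The fingers move at their own pace and stop on an object; "squeeze" is the grip in N (left out, the last holds). Time passes only in rows, so rows that do not move let the fingers close. It gives the time, the measured TCP pose, the force, the opening and the grip force at its end, in the units of the state.
- readout.observe(): the state, without advancing time (a new reading comes with each control period).
- viewer.grab_frame(name): name is "scene" or "top"; returns a dict with "color" (400x640x3 uint8, blue, green, red), "range_z" (400x640 float32, m along the optical axis (not along the pixel's ray), 0 where there is no reading), "intrinsics" (3x3 intrinsics, pixels), "k1" (the pictures are not rectified: a ray, as slopes to the right and down, at radius r is drawn at 1 + k1 r^2 times it, then the intrinsics apply), "eye" and "rotation" of the camera in the world. Camera axes: x right, y up, looking along -z (the intrinsics and any distortion apply to the point x, -y, -z); pixel columns grow to the right and rows downward; lengths in m; the calibration is good to about 2 mm. A picture is of the moment at which its call begins.
- env.job_done(): hands the job in; it is judged then, once.
The state is a dict: "time_s": time; "joints": joint angles; "dq": joint speeds; "joint_torque": joint torques, N m; "tcp_pos": TCP position; "eef_rot": TCP orientation; "contact_force": force on the tool from outside, world axes, zero at the start; "torque": the same for the moment, N m; "finger_gap": finger opening in m; "grasp_force": force on a finger pad.
Only numpy, scipy, OpenCV 4.12 (cv2) and the standard library are available. Lean on these libraries where they do the work, as an engineer would, in place of code of your own. Each camera call takes 0.05 s, during which the arm holds its last target. There are 200 camera calls.

## Working session

There is one attempt and no reset: what is moved stays moved. The work goes in short steps, Python scripts to look and compute and a tool call to move; the robot and the scene stay as the last step left them, time stands still between calls to the robot, and variables do not carry over. Pictures are saved under pics/ and viewed, at most 10 in all, crops included, and the job is handed in when it is done.

Besides the shell and the picture viewer there is one more tool, called as a command line: name --argument value ..., lists and objects as JSON in quotes. carry_out: Moves the arm, as the interface text tells. Its arguments: {"type":"object","properties":{"rows":{"type":"array"},"squeeze":{"type":"number"}},"required":["rows"]}

```bash
mkdir -p pics; cat > h.py <<'E'
import numpy as np, cv2
from workcell import readout, viewer, env
def grab(name,tag):
    f=viewer.grab_frame(name); np.savez(f'{tag}.npz',**{k:np.array(v) for k,v in f.items()})
    cv2.imwrite(f'pics/{tag}.png',f['color']); return f
def cloud(f):
    h,w=f['range_z'].shape; u,v=np.meshgrid(np.arange(w),np.arange(h))
    K=np.array(f['intrinsics'],float); d=np.array([float(f['k1']),0,0,0])
    p=cv2.undistortPoints(np.stack([u,v],-1).reshape(-1,1,2).astype(np.float64),K,d).reshape(h,w,2)
    z=f['range_z'].astype(float)
    c=np.stack([p[...,0]*z,-p[...,1]*z,-z],-1)
    P=c@np.array(f['rotation']).T+np.array(f['eye']); P[z==0]=np.nan
    return P
E
python3 - <<'E'
from h import *
for n in('top','scene'):
    f=grab(n,n+'0'); print(n,f['eye'],np.round(f['rotation'],3).tolist(),f['k1'],np.round(f['intrinsics'],1).tolist())
s=readout.observe(); print(env.grip_depth,{k:np.round(v,3).tolist() for k,v in s.items()})
E
```

```text
top [ 0.48604427 -0.0121273   0.9750448 ] [[0.028, 0.996, -0.086], [-0.999, 0.027, -0.02], [-0.017, 0.086, 0.996]] 0.024397875471615815 [[421.1, 0.0, 314.1], [0.0, 421.1, 197.0], [0.0, 0.0, 1.0]]
scene [1.27050508 0.18341029 0.56602092] [[-0.248, -0.556, 0.793], [0.969, -0.156, 0.193], [0.017, 0.816, 0.577]] -0.05920185106153635 [[390.0, 0.0, 324.0], [0.0, 390.0, 203.5], [0.0, 0.0, 1.0]]
0.1804 {'time_s': 0.1, 'joints': [-1.302, 0.418, -0.01, 1.614, 0.005, 1.111, -0.053], 'dq': [-0.002, -0.001, 0.001, -0.001, -0.001, 0.0, -0.001], 'joint_torque': [0.001, -85.257, 0.64, -42.669, -0.049, 0.017, 0.0], 'tcp_pos': [0.191, 0.595, 0.404], 'eef_rot': [[-0.952, 0.306, -0.0], [0.306, 0.952, -0.001], [-0.0, -0.001, -1.0]], 'contact_force': [-0.081, -0.054, 0.627], 'torque': [-0.028, -0.027, -0.027], 'grasp_force': 0.0, 'finger_gap': 0.094}
```

View pics/top0.png

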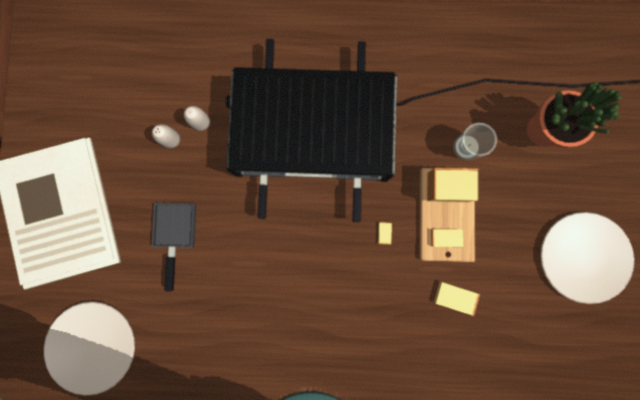

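View pics/scene0.png

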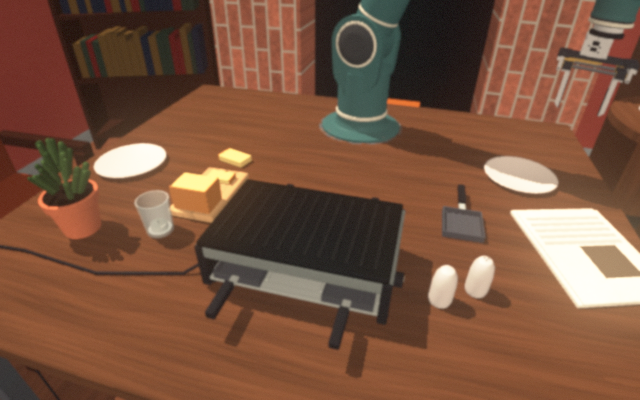

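Top view: pieces that could be taken for the cheese are the slab on the board (448,238), the small one on the table (385,233), the large one on the table (457,298) and the fixed block (456,184). By the description it is the slab on the board. The loose pan is at (173,225) with its handle down to (169,290). Grill handles show at (262,197) and (357,200), so the middle place is empty, with the bare deck at (310,175).

```bash
cat > m.py <<'E'
from h import *
f=dict(np.load('top0.npz')); P=cloud(f); Z=P[...,2]
def rect(name,box,zlo,zhi):
    u0,v0,u1,v1=box; q=P[v0:v1,u0:u1].reshape(-1,3); q=q[(q[:,2]>zlo)&(q[:,2]<zhi)]
    r=cv2.minAreaRect(q[:,:2].astype(np.float32)*1000)
    print(name,len(q),'c',np.round(r[0],1),'size',np.round(r[1],1),'ang',round(r[2],2),'zmed',round(float(np.median(q[:,2])),4))
rect('cheese',(425,222,470,255),.025,.045)
rect('small',(370,215,400,250),.006,.045)
rect('large',(425,275,490,320),.006,.045)
rect('board',(410,160,485,270),.010,.10)
rect('block',(410,160,485,215),.05,.10)
rect('pan',(145,195,200,248),.009,.05)
rect('panhandle',(155,250,185,295),.012,.05)
rect('grill',(215,55,410,190),.100,.15)
rect('h1',(250,183,275,225),.03,.08)
rect('h2',(345,183,370,225),.03,.08)
print(np.round(P[[225,300,262,200,205,175],[173,600,170,262,357,310]],4))
E
python3 m.py; python3 -c "
import cv2
a=cv2.imread('pics/top0.png')
c=cv2.resize(a[160:310,370:490],None,fx=4,fy=4,interpolation=cv2.INTER_CUBIC)[:600]
cv2.imwrite('pics/crop1.png',c)"
```

```text
cheese 521 c [ 484.  -291.1] size [35.5 67.5] ang 1.7 zmed 0.031
small 265 c [ 491.4 -157. ] size [50.1 27.7] ang 0.08 zmed 0.0091
large 901 c [ 351.3 -315.5] size [86.5 48.8] ang 74.3 zmed 0.0169
board 5067 c [ 537.9 -293.8] size [210.5 119.4] ang 1.15 zmed 0.019
block 1502 c [ 601.1 -294.1] size [68.1 94. ] ang 0.21 zmed 0.0772
pan 297 c [496.3 328.1] size [101.   93.2] ang 0.85 zmed 0.0146
panhandle 368 c [394.2 326.2] size [90.5 19.5] ang 0.34 zmed 0.0257
grill 17237 c [720.5  15.3] size [353.6 219.8] ang 89.52 zmed 0.1177
h1 305 c [555.4 120.2] size [18.3 77.7] ang 89.48 zmed 0.0566
h2 324 c [557.4 -88. ] size [85.  17.9] ang 0.22 zmed 0.0565
[[ 0.496   0.3309  0.0043]
 [ 0.3589 -0.6263  0.0132]
 [ 0.4131  0.3247  0.0269]
 [ 0.5553  0.1201  0.0572]
 [ 0.5497 -0.0876  0.0608]
 [ 0.6172  0.0174  0.0286]]
```

View pics/crop1.png

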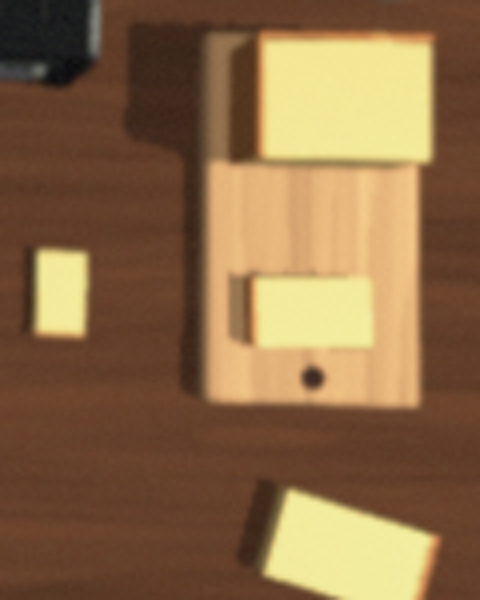

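The slab on the board measures about 67x36 mm and lies between the small piece (50x28) and the large one (86x49), so it is the middle-sized one. I'll write a row planner and start moving.

```bash
cat > plan.py <<'E'
# plan.py n x y z yaw(deg of tool x) [x y z yaw n ...] : prints rows from measured pose
import sys; from h import *
from scipy.spatial.transform import Rotation as R
s=readout.observe(); p=np.array(s['tcp_pos']); M=np.array(s['eef_rot'])
a=list(map(float,sys.argv[1:]))
print('now',np.round(p,4),'yaw',round(np.degrees(np.arctan2(M[1,0],M[0,0])),2),'tilt z',np.round(M[:,2],4),'t',round(s['time_s'],2),'F',np.round(s['contact_force'],1),'gap',round(float(s['finger_gap']),4))
while a:
    n=int(a[0]); t=np.array(a[1:4]); y=np.radians(a[4]); a=a[5:]
    c,d=np.cos(y),np.sin(y); T=np.array([[c,d,0],[d,-c,0],[0,0,-1]])
    rv=R.from_matrix(M.T@T).as_rotvec()/n; dp=(t-p)/n
    for i in range(n):
        print([ (np.round(rv/np.radians(30),3)+0).tolist(), (np.round(M.T@dp/.5,3)+0).tolist()])
        M=M@R.from_rotvec(rv).as_matrix()
    p=t; print('-- step mm',round(np.linalg.norm(dp)*1e3,1),'deg',round(np.degrees(np.linalg.norm(rv)),2))
E
python3 plan.py 12 .40 .15 .404 126 12 .484 -.291 .404 90
```

```text
now [0.1911 0.5949 0.4041] yaw 162.19 tilt z [-2.e-04 -1.e-03 -1.e+00] t 0.1 F [-0.1 -0.1  0.6] gap 0.0938
[[0.0, 0.0, 0.101], [-0.056, -0.06, 0.0]]
[[0.0, 0.0, 0.101], [-0.059, -0.057, 0.0]]
[[0.0, 0.0, 0.101], [-0.062, -0.054, 0.0]]
[[0.0, 0.0, 0.101], [-0.065, -0.05, 0.0]]
[[0.0, 0.0, 0.101], [-0.067, -0.047, 0.0]]
[[0.0, 0.0, 0.101], [-0.07, -0.043, 0.0]]
[[0.0, 0.0, 0.101], [-0.072, -0.04, 0.0]]
[[0.0, 0.0, 0.101], [-0.074, -0.036, 0.0]]
[[0.0, 0.0, 0.101], [-0.075, -0.032, 0.0]]
[[0.0, 0.0, 0.101], [-0.077, -0.028, 0.0]]
[[0.0, 0.0, 0.101], [-0.078, -0.024, 0.0]]
[[0.0, 0.0, 0.101], [-0.08, -0.02, 0.0]]
-- step mm 41.0 deg 3.02
[[0.0, 0.0, 0.1], [-0.068, -0.032, 0.0]]
[[0.0, 0.0, 0.1], [-0.069, -0.028, 0.0]]
[[0.0, 0.0, 0.1], [-0.071, -0.025, 0.0]]
[[0.0, 0.0, 0.1], [-0.072, -0.021, 0.0]]
[[0.0, 0.0, 0.1], [-0.073, -0.017, 0.0]]
[[0.0, 0.0, 0.1], [-0.074, -0.013, 0.0]]
[[0.0, 0.0, 0.1], [-0.074, -0.009, 0.0]]
[[0.0, 0.0, 0.1], [-0.075, -0.006, 0.0]]
[[0.0, 0.0, 0.1], [-0.075, -0.002, 0.0]]
[[0.0, 0.0, 0.1], [-0.075, 0.002, 0.0]]
[[0.0, 0.0, 0.1], [-0.075, 0.006, 0.0]]
[[0.0, 0.0, 0.1], [-0.074, 0.01, 0.0]]
-- step mm 37.4 deg 3.0
```

carry_out --rows '[[[0, 0, 0.1], [-0.056, -0.06, 0], 0.75], [[0, 0, 0.1], [-0.059, -0.057, 0], 0.75], [[0, 0, 0.1], [-0.062, -0.054, 0], 0.75], [[0, 0, 0.1], [-0.065, -0.05, 0], 0.75], [[0, 0, 0.1], [-0.067, -0.047, 0], 0.75], [[0, 0, 0.1], [-0.07, -0.043, 0], 0.75], [[0, 0, 0.1], [-0.072, -0.04, 0], 0.75], [[0, 0, 0.1], [-0.074, -0.036, 0], 0.75]]'

```text
time_s: 0.77
tcp_pos: [0.3317, 0.296, 0.4046]
eef_rot: [[-0.744, 0.668, -0.0], [0.668, 0.744, 0.0], [0.0, -0.0, -1.0]]
contact_force: [0.6, 0.4, 0.6]
finger_gap: 0.0707
grasp_force: 0.0
```

carry_out --rows '[[[0, 0, 0.1], [-0.075, -0.032, 0], 0.75], [[0, 0, 0.1], [-0.077, -0.028, 0], 0.75], [[0, 0, 0.1], [-0.078, -0.024, 0], 0.75], [[0, 0, 0.1], [-0.08, -0.02, 0], 0.75], [[0, 0, 0.1], [-0.068, -0.032, 0], 0.75], [[0, 0, 0.1], [-0.069, -0.028, 0], 0.75], [[0, 0, 0.1], [-0.071, -0.025, 0], 0.75], [[0, 0, 0.1], [-0.072, -0.021, 0], 0.75]]'

```text
time_s: 1.43
tcp_pos: [0.4293, 0.0006, 0.4047]
eef_rot: [[-0.407, 0.913, 0.0], [0.913, 0.407, 0.0], [0.0, 0.0, -1.0]]
contact_force: [0.9, -0.2, 0.1]
finger_gap: 0.0706
grasp_force: 0.0
```

carry_out --rows '[[[0, 0, 0.1], [-0.073, -0.017, 0], 0.75], [[0, 0, 0.1], [-0.074, -0.013, 0], 0.75], [[0, 0, 0.1], [-0.074, -0.009, 0], 0.75], [[0, 0, 0.1], [-0.075, -0.006, 0], 0.75], [[0, 0, 0.1], [-0.075, -0.002, 0], 0.75], [[0, 0, 0.1], [-0.075, 0.002, 0], 0.75], [[0, 0, 0.1], [-0.075, 0.006, 0], 0.75], [[0, 0, 0.1], [-0.074, 0.01, 0], 0.75]]'

```text
time_s: 2.1
tcp_pos: [0.4863, -0.2937, 0.4044]
eef_rot: [[-0.001, 1.0, -0.0], [1.0, 0.001, 0.0], [0.0, -0.0, -1.0]]
contact_force: [0.6, 0.9, 0.2]
finger_gap: 0.0702
grasp_force: 0.0
```

```bash
python3 plan.py 7 .484 -.2915 .222 91
```

```text
now [ 0.4863 -0.2937  0.4044] yaw 90.08 tilt z [-2.e-04  1.e-04 -1.e+00] t 2.1 F [0.6 0.9 0.2] gap 0.0702
[[0.0, 0.0, -0.004], [0.001, -0.001, 0.052]]
[[0.0, 0.0, -0.004], [0.001, -0.001, 0.052]]
[[0.0, 0.0, -0.004], [0.001, -0.001, 0.052]]
[[0.0, 0.0, -0.004], [0.001, -0.001, 0.052]]
[[0.0, 0.0, -0.004], [0.001, -0.001, 0.052]]
[[0.0, 0.0, -0.004], [0.001, -0.001, 0.052]]
[[0.0, 0.0, -0.004], [0.001, -0.001, 0.052]]
-- step mm 26.1 deg 0.13
```

carry_out --rows '[[[0, 0, -0.004], [0.001, -0.001, 0.06], 0.75], [[0, 0, -0.004], [0.001, -0.001, 0.06], 0.75], [[0, 0, -0.004], [0.001, -0.001, 0.06], 0.75], [[0, 0, -0.004], [0.001, -0.001, 0.06], 0.75], [[0, 0, -0.004], [0.001, -0.001, 0.06], 0.75], [[0, 0, -0.004], [0, 0, 0.04], 0.75], [[0, 0, -0.004], [0, 0, 0.022], 0.75], [[0, 0, 0], [0, 0, 0.004], 0.75]]'

```text
time_s: 2.77
tcp_pos: [0.4833, -0.2892, 0.22]
eef_rot: [[-0.018, 1.0, -0.003], [1.0, 0.018, 0.001], [0.001, -0.003, -1.0]]
contact_force: [0.1, -0.1, -0.4]
finger_gap: 0.0703
grasp_force: 0.0
```

carry_out --rows '[[[0, 0, 0], [0, 0, 0], 0.3], [[0, 0, 0], [0, 0, 0], 0.3], [[0, 0, 0], [0, 0, 0], 0.3], [[0, 0, 0], [0, 0, 0], 0.3], [[0, 0, 0], [0, 0, 0], 0.3], [[0, 0, 0], [0, 0, 0], 0.3]]' --squeeze 15

```text
time_s: 3.27
tcp_pos: [0.484, -0.2895, 0.2223]
eef_rot: [[-0.018, 1.0, 0.001], [1.0, 0.018, -0.0], [-0.0, 0.001, -1.0]]
contact_force: [-1.1, 1.5, 7.8]
finger_gap: 0.0381
grasp_force: 15.0
```

carry_out --rows '[[[0, 0, 0], [0, 0, -0.02], 0.3], [[0, 0, 0], [0, 0, -0.04], 0.3], [[0, 0, 0], [0, 0, -0.06], 0.3], [[0, 0, 0], [0, 0, -0.06], 0.3], [[0, 0, 0], [0, 0, -0.06], 0.3], [[0, 0, 0], [0, 0, -0.04], 0.3], [[0, 0, 0], [0, 0, 0], 0.3]]'

```text
time_s: 3.85
tcp_pos: [0.484, -0.2902, 0.3663]
eef_rot: [[-0.018, 1.0, 0.005], [1.0, 0.018, -0.002], [-0.002, 0.005, -1.0]]
contact_force: [0.2, -0.5, 0.7]
finger_gap: 0.038
grasp_force: 15.0
```

```bash
python3 plan.py 16 .497 .3295 .36 91; python3 -c "
from h import *
f=grab('scene','s1'); cv2.imwrite('pics/s1c.png',cv2.resize(f['color'][60:260,120:360],None,fx=2.5,fy=2.5))"
```

```text
now [ 0.484  -0.2902  0.3663] yaw 91.01 tilt z [ 0.0053 -0.0019 -1.    ] t 3.85 F [ 0.2 -0.5  0.7] gap 0.038
[[0.001, 0.0, 0.0], [0.077, 0.003, 0.001]]
[[0.001, 0.0, 0.0], [0.077, 0.003, 0.001]]
[[0.001, 0.0, 0.0], [0.077, 0.003, 0.001]]
[[0.001, 0.0, 0.0], [0.077, 0.003, 0.001]]
[[0.001, 0.0, 0.0], [0.077, 0.003, 0.001]]
[[0.001, 0.0, 0.0], [0.077, 0.003, 0.001]]
[[0.001, 0.0, 0.0], [0.077, 0.003, 0.001]]
[[0.001, 0.0, 0.0], [0.077, 0.003, 0.001]]
[[0.001, 0.0, 0.0], [0.077, 0.003, 0.001]]
[[0.001, 0.0, 0.0], [0.077, 0.003, 0.001]]
[[0.001, 0.0, 0.0], [0.077, 0.003, 0.001]]
[[0.001, 0.0, 0.0], [0.077, 0.003, 0.001]]
[[0.001, 0.0, 0.0], [0.077, 0.003, 0.001]]
[[0.001, 0.0, 0.0], [0.077, 0.003, 0.001]]
[[0.001, 0.0, 0.0], [0.077, 0.003, 0.001]]
[[0.001, 0.0, 0.0], [0.077, 0.003, 0.001]]
-- step mm 38.7 deg 0.02
```

View pics/s1c.png

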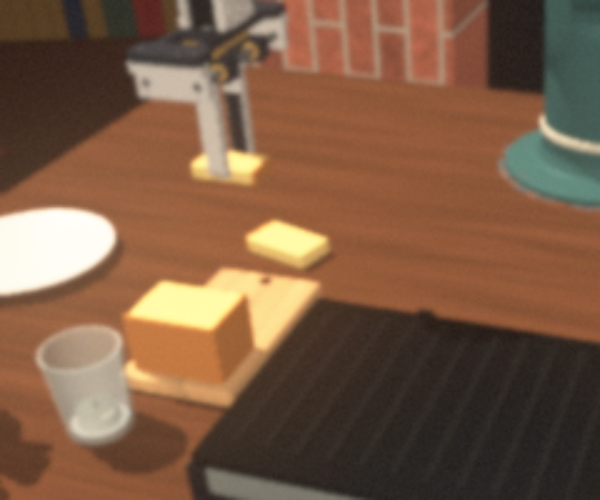

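The crop shows the cheese held level between the fingers at about (228,168), and the board's near half empty. Next I carry it over to the pan.

carry_out --rows '[[[0, 0, 0], [0.04, 0.003, 0], 0.3], [[0, 0, 0], [0.07, 0.003, 0], 0.3], [[0, 0, 0], [0.077, 0.003, 0], 0.3], [[0, 0, 0], [0.077, 0.003, 0], 0.3], [[0, 0, 0], [0.077, 0.003, 0], 0.3], [[0, 0, 0], [0.077, 0.003, 0], 0.3], [[0, 0, 0], [0.077, 0.003, 0], 0.3], [[0, 0, 0], [0.077, 0.003, 0], 0.3]]'

```text
time_s: 4.57
tcp_pos: [0.4899, -0.0014, 0.3613]
eef_rot: [[-0.018, 1.0, -0.001], [1.0, 0.018, -0.0], [-0.0, -0.001, -1.0]]
contact_force: [0.7, 0.5, -1.0]
finger_gap: 0.0372
grasp_force: 15.0
```

carry_out --rows '[[[0, 0, 0], [0.077, 0.003, 0], 0.3], [[0, 0, 0], [0.077, 0.003, 0], 0.3], [[0, 0, 0], [0.077, 0.003, 0], 0.3], [[0, 0, 0], [0.077, 0.003, 0], 0.3], [[0, 0, 0], [0.077, 0.003, 0], 0.3], [[0, 0, 0], [0.077, 0.003, 0], 0.3], [[0, 0, 0], [0.077, 0.003, 0], 0.3], [[0, 0, 0], [0.077, 0.003, 0], 0.3]]'

```text
time_s: 5.23
tcp_pos: [0.4964, 0.3067, 0.361]
eef_rot: [[-0.018, 1.0, -0.001], [1.0, 0.018, -0.001], [-0.001, -0.001, -1.0]]
contact_force: [2.0, -1.4, 0.5]
finger_gap: 0.0375
grasp_force: 15.0
```

carry_out --rows '[[[0, 0, 0], [0.04, 0.003, 0], 0.3], [[0, 0, 0], [0, 0, 0], 0.3], [[0, 0, 0], [0, 0, 0], 0.3]]'

```text
time_s: 5.48
tcp_pos: [0.4977, 0.3256, 0.3606]
eef_rot: [[-0.02, 1.0, -0.001], [1.0, 0.02, -0.002], [-0.002, -0.001, -1.0]]
contact_force: [0.1, -1.9, -1.0]
finger_gap: 0.0378
grasp_force: 15.0
```

```bash
python3 plan.py 6 .497 .3295 .225 91; python3 -c "
from h import *
f=grab('top','t1'); cv2.imwrite('pics/t1c.png',cv2.resize(f['color'][170:320,80:260],None,fx=3.5,fy=3.5))"
```

```text
now [0.4977 0.3256 0.3606] yaw 91.12 tilt z [-0.0011 -0.0015 -1.    ] t 5.48 F [ 0.1 -1.9 -1. ] gap 0.0378
[[0.0, 0.0, 0.001], [0.001, 0.0, 0.045]]
[[0.0, 0.0, 0.001], [0.001, 0.0, 0.045]]
[[0.0, 0.0, 0.001], [0.001, 0.0, 0.045]]
[[0.0, 0.0, 0.001], [0.001, 0.0, 0.045]]
[[0.0, 0.0, 0.001], [0.001, 0.0, 0.045]]
[[0.0, 0.0, 0.001], [0.001, 0.0, 0.045]]
-- step mm 22.6 deg 0.03
```

View pics/t1c.png

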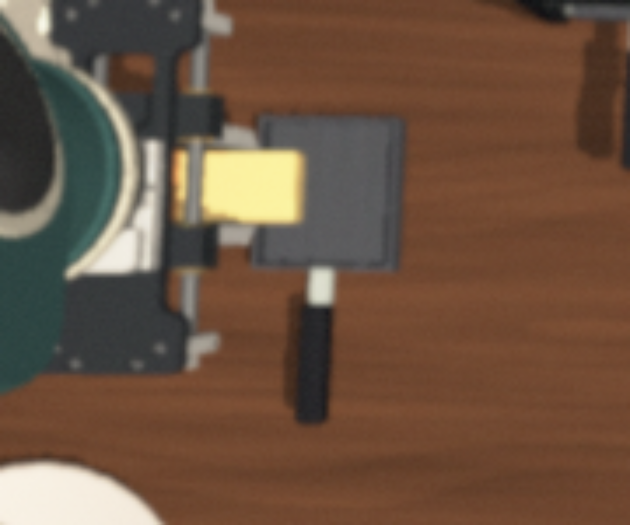

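```bash
python3 - <<'E'
from h import *
f=dict(np.load('t1.npz')); P=cloud(f); c=f['color'].astype(int)
m=(c[...,2]>180)&(c[...,1]>170)&(c[...,0]<190)&(P[...,2]>.12)&(P[...,2]<.25); m[:,:100]=0;m[:,200:]=0
q=P[m]; print('cheese',len(q),np.nanmin(q,0),np.nanmax(q,0))
f=dict(np.load('top0.npz')); P=cloud(f)
q=P[240:300,150:190].reshape(-1,3); q=q[(q[:,2]>.02)&(q[:,2]<.04)]
r=cv2.minAreaRect((q[:,:2]*1000).astype(np.float32)); print('grip',r, np.median(q[:,2]))
l=cv2.fitLine((q[:,:2]*1000).astype(np.float32),cv2.DIST_HUBER,0,.01,.01).ravel(); print(l, np.degrees(np.arctan(l[1]/l[0])))
q=P[195:248,145:200].reshape(-1,3); q=q[(q[:,2]>.012)&(q[:,2]<.03)]; print(np.percentile(q,[0,2,50,98,100],axis=0).round(4))
g=P[55:190,215:410].reshape(-1,3); g=g[g[:,2]>.1]; r=cv2.minAreaRect((g[:,:2]*1000).astype(np.float32)); print('grill',r)
for b in((250,183,275,225),(345,183,370,225)):
  q=P[b[1]:b[3],b[0]:b[2]].reshape(-1,3); q=q[(q[:,2]>.05)&(q[:,2]<.07)]; l=cv2.fitLine((q[:,:2]*1000).astype(np.float32),cv2.DIST_HUBER,0,.01,.01).ravel(); print(l,np.degrees(np.arctan(l[1]/l[0])),np.percentile(q,[1,99],axis=0).round(4))
E
```

```text
cheese 549 [0.47789651 0.2894926  0.16056519] [0.51636993 0.35449214 0.18847336]
grip ((387.5139465332031, 326.1388854980469), (77.19098663330078, 19.526411056518555), 0.33916136622428894) 0.026563766469300032
[9.9999863e-01 1.6659409e-03 3.8792859e+02 3.2574283e+02] 0.09545142
[[0.4455 0.2817 0.012 ]
 [0.4458 0.2821 0.0122]
 [0.4925 0.3281 0.0151]
 [0.5471 0.3739 0.0188]
 [0.5474 0.3746 0.02  ]]
grill ((720.5131225585938, 15.298583984375), (353.5608825683594, 219.78709411621094), 89.52117156982422)
[ 9.9968880e-01 -2.4944646e-02  5.5436353e+02  1.1972344e+02] -1.4293712 [[0.5181 0.1111 0.0509]
 [0.5908 0.1287 0.0611]]
[ 9.9999171e-01  4.0685404e-03  5.5217786e+02 -8.7526466e+01] 0.23311082 [[ 0.5151 -0.0968  0.0523]
 [ 0.5898 -0.0791  0.0609]]
```

carry_out --rows '[[[0, 0, 0], [0.004, 0, 0.04], 0.3], [[0, 0, 0], [0.004, 0, 0.06], 0.3], [[0, 0, 0], [0.004, 0, 0.06], 0.3], [[0, 0, 0], [0, 0, 0.06], 0.3], [[0, 0, 0], [0, 0, 0.04], 0.3], [[0, 0, 0], [0, 0, 0.03], 0.3], [[0, 0, 0], [0, 0, 0.008], 0.3], [[0, 0, 0], [0, 0, 0], 0.3]]'

```text
time_s: 6.2
tcp_pos: [0.4981, 0.3296, 0.212]
eef_rot: [[-0.016, 1.0, -0.001], [1.0, 0.016, -0.002], [-0.002, -0.001, -1.0]]
contact_force: [-0.4, -0.9, -0.7]
finger_gap: 0.0374
grasp_force: 15.0
```

carry_out --rows '[[[0, 0, 0], [0, 0, 0.004], 0.3], [[0, 0, 0], [0, 0, 0.003], 0.3], [[0, 0, 0], [0, 0, 0], 0.3], [[0, 0, 0], [0, 0, 0], 0.3]]'

```text
time_s: 6.53
tcp_pos: [0.4982, 0.331, 0.2098]
eef_rot: [[-0.018, 1.0, 0.001], [1.0, 0.018, 0.001], [0.001, 0.001, -1.0]]
contact_force: [-0.1, -0.1, -0.6]
finger_gap: 0.0375
grasp_force: 15.0
```

carry_out --rows '[[[0, 0, 0], [0, 0, 0.003], 0.3], [[0, 0, 0], [0, 0, 0.002], 0.3], [[0, 0, 0], [0, 0, 0], 0.3], [[0, 0, 0], [0, 0, 0], 0.3]]'

```text
time_s: 6.87
tcp_pos: [0.4982, 0.331, 0.2071]
eef_rot: [[-0.018, 1.0, 0.0], [1.0, 0.018, 0.0], [0.0, 0.0, -1.0]]
contact_force: [-1.5, 0.0, 7.6]
finger_gap: 0.0376
grasp_force: 15.0
```

carry_out --rows '[[[0, 0, 0], [0, 0, -0.001], 0.56], [[0, 0, 0], [0, 0, 0], 0.56], [[0, 0, 0], [0, 0, 0], 0.56], [[0, 0, 0], [0, 0, 0], 0.56]]'

```text
time_s: 7.2
tcp_pos: [0.498, 0.3309, 0.2071]
eef_rot: [[-0.018, 1.0, 0.0], [1.0, 0.018, -0.0], [-0.0, 0.0, -1.0]]
contact_force: [-1.0, 0.5, -0.3]
finger_gap: 0.0525
grasp_force: 0.0
```

carry_out --rows '[[[0, 0, 0], [0, 0, -0.01], 0.56], [[0, 0, 0], [0, 0, -0.03], 0.56], [[0, 0, 0], [0, 0, -0.05], 0.56], [[0, 0, 0], [0, 0, -0.05], 0.56], [[0, 0, 0], [0, 0, -0.05], 0.56], [[0, 0, 0], [0, 0, -0.02], 0.56], [[0, 0, 0], [0, 0, 0], 0.56]]'

```text
time_s: 7.78
tcp_pos: [0.4985, 0.3311, 0.3147]
eef_rot: [[-0.018, 1.0, 0.003], [1.0, 0.018, 0.003], [0.003, 0.003, -1.0]]
contact_force: [-0.2, 0.3, 0.2]
finger_gap: 0.053
grasp_force: 0.0
```

```bash
python3 plan.py 14 .3855 .326 .30 180; python3 -c "
from h import *
f=grab('scene','s2'); cv2.imwrite('pics/s2c.png',cv2.resize(f['color'][140:270,400:540],None,fx=4,fy=4))"
```

```text
now [0.4985 0.3311 0.3147] yaw 91.03 tilt z [ 0.0027  0.0026 -1.    ] t 7.78 F [-0.2  0.3  0.2] gap 0.053
[[0.001, 0.0, -0.212], [0.0, -0.016, 0.002]]
[[0.001, 0.0, -0.212], [0.001, -0.016, 0.002]]
[[0.001, 0.0, -0.212], [0.003, -0.016, 0.002]]
[[0.001, 0.0, -0.212], [0.005, -0.015, 0.002]]
[[0.001, 0.0, -0.212], [0.007, -0.015, 0.002]]
[[0.001, 0.0, -0.212], [0.008, -0.014, 0.002]]
[[0.001, 0.0, -0.212], [0.01, -0.013, 0.002]]
[[0.001, 0.0, -0.212], [0.011, -0.012, 0.002]]
[[0.001, 0.0, -0.212], [0.012, -0.011, 0.002]]
[[0.001, 0.0, -0.212], [0.013, -0.009, 0.002]]
[[0.001, 0.0, -0.212], [0.014, -0.008, 0.002]]
[[0.001, 0.0, -0.212], [0.015, -0.006, 0.002]]
[[0.001, 0.0, -0.212], [0.016, -0.004, 0.002]]
[[0.001, 0.0, -0.212], [0.016, -0.003, 0.002]]
-- step mm 8.1 deg 6.35
```

View pics/s2c.png

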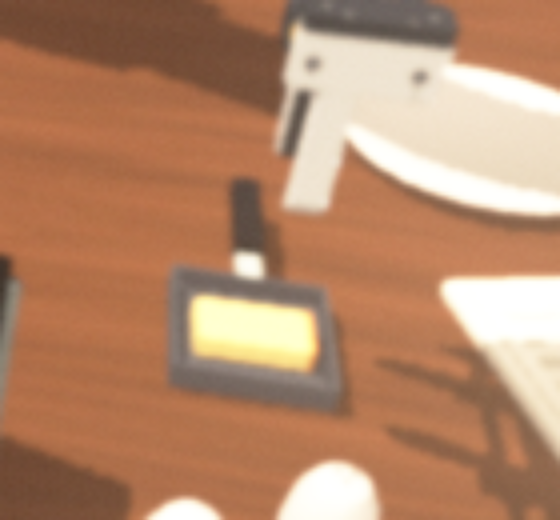

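carry_out --rows '[[[0, 0, -0.212], [0, -0.016, 0.002], 0.56], [[0, 0, -0.212], [0.001, -0.016, 0.002], 0.56], [[0, 0, -0.212], [0.003, -0.016, 0.002], 0.56], [[0, 0, -0.212], [0.005, -0.015, 0.002], 0.56], [[0, 0, -0.212], [0.007, -0.015, 0.002], 0.56], [[0, 0, -0.212], [0.008, -0.014, 0.002], 0.56], [[0, 0, -0.212], [0.01, -0.013, 0.002], 0.56], [[0, 0, -0.212], [0.011, -0.012, 0.002], 0.56]]'

```text
time_s: 8.5
tcp_pos: [0.4326, 0.3281, 0.3027]
eef_rot: [[-0.791, 0.612, -0.001], [0.612, 0.791, -0.001], [0.0, -0.002, -1.0]]
contact_force: [1.0, 1.0, 0.3]
finger_gap: 0.0526
grasp_force: 0.0
```

carry_out --rows '[[[0, 0, -0.212], [0.012, -0.011, 0.002], 0.56], [[0, 0, -0.212], [0.013, -0.009, 0.002], 0.56], [[0, 0, -0.212], [0.014, -0.008, 0.002], 0.56], [[0, 0, -0.212], [0.015, -0.006, 0.002], 0.56], [[0, 0, -0.212], [0.016, -0.004, 0.002], 0.56], [[0, 0, -0.212], [0.016, -0.003, 0.002], 0.56], [[0, 0, 0], [0, 0, 0], 0.56], [[0, 0, 0], [0, 0, 0], 0.56]]'

```text
time_s: 9.17
tcp_pos: [0.3848, 0.3252, 0.2973]
eef_rot: [[-1.0, 0.002, -0.001], [0.002, 1.0, -0.001], [0.001, -0.001, -1.0]]
contact_force: [1.1, -0.2, 0.4]
finger_gap: 0.0529
grasp_force: 0.0
```

```bash
python3 plan.py 1 .3885 .3262 .2035 180.5; python3 - <<'E'
from h import *
P=cloud(grab('top','t2')); 
print(readout.observe()['joints'])
q=P[195:300,145:200].reshape(-1,3); q=q[(q[:,2]>.012)&(q[:,2]<.04)]
for lo,hi in((.3,.43),(.44,.56)):
  w=q[(q[:,0]>lo)&(q[:,0]<hi)]; 
  if len(w)>5: print(len(w),np.percentile(w,[2,50,98],axis=0).round(4))
E
```

```text
now [0.3848 0.3252 0.2973] yaw 179.88 tilt z [-1.2e-03 -8.0e-04 -1.0e+00] t 9.17 F [ 1.1 -0.2  0.4] gap 0.0529
[[-0.002, -0.002, -0.021], [-0.008, 0.002, 0.188]]
-- step mm 93.9 deg 0.62
[-0.91629183  0.34584686  0.18245776  2.01117826 -0.08646635  0.7925788
  0.88417908]
122 [[0.3998 0.3184 0.014 ]
 [0.4132 0.3258 0.0263]
 [0.4281 0.3349 0.0307]]
747 [[0.4456 0.2827 0.0124]
 [0.4961 0.3287 0.0156]
 [0.5464 0.373  0.0192]]
```

carry_out --rows '[[[0, 0, -0.01], [-0.004, 0.001, 0.05], 0.56], [[0, 0, -0.01], [-0.004, 0.001, 0.06], 0.56], [[0, 0, 0], [0, 0, 0.05], 0.56], [[0, 0, 0], [0, 0, 0.022], 0.56], [[0, 0, 0], [0, 0, 0.005], 0.56], [[0, 0, 0], [0, 0, 0], 0.56]]'

```text
time_s: 9.72
tcp_pos: [0.3892, 0.3264, 0.2045]
eef_rot: [[-1.0, -0.01, -0.001], [-0.01, 1.0, -0.001], [0.001, -0.001, -1.0]]
contact_force: [0.2, 0.4, 0.8]
finger_gap: 0.0525
grasp_force: 0.0
```

carry_out --rows '[[[0, 0, 0], [0, 0, 0], 0.1], [[0, 0, 0], [0, 0, 0], 0.1], [[0, 0, 0], [0, 0, 0], 0.1], [[0, 0, 0], [0, 0, 0], 0.1], [[0, 0, 0], [0, 0, 0], 0.1], [[0, 0, 0], [0, 0, 0], 0.1], [[0, 0, 0], [0, 0, 0], 0.1]]' --squeeze 50

```text
time_s: 10.3
tcp_pos: [0.3889, 0.3265, 0.2049]
eef_rot: [[-1.0, -0.012, 0.0], [-0.012, 1.0, 0.0], [-0.0, 0.0, -1.0]]
contact_force: [-0.7, 0.2, 2.0]
finger_gap: 0.0177
grasp_force: 50.0
```

carry_out --rows '[[[0, 0, 0], [0, 0, -0.01], 0.1], [[0, 0, 0], [0, 0, -0.02], 0.1], [[0, 0, 0], [0, 0, -0.03], 0.1], [[0, 0, 0], [0, 0, -0.04], 0.1], [[0, 0, 0], [0, 0, -0.04], 0.1], [[0, 0, 0], [0, 0, -0.04], 0.1], [[0, 0, 0], [0, 0, -0.02], 0.1], [[0, 0, 0], [0, 0, 0], 0.1]]'

```text
time_s: 10.97
tcp_pos: [0.3892, 0.3266, 0.307]
eef_rot: [[-1.0, -0.012, 0.002], [-0.012, 1.0, 0.002], [-0.002, 0.002, -1.0]]
contact_force: [-0.2, 0.0, -1.9]
finger_gap: 0.0174
grasp_force: 50.0
```

```bash
cat > pan.py <<'E'
from h import *
import sys
def level(tag,box,z0):
    f=grab('top',tag); P=cloud(f)[box[1]:box[3],box[0]:box[2]].reshape(-1,3)
    q=P[(P[:,2]>z0-.005)&(P[:,2]<z0+.03)]; x=q[:,0]
    print('pan bbox',np.percentile(q,[1,50,99],axis=0).round(4).tolist())
    # wall tops: fit plane to upper points near the rim
    for a,b in((x.max()-.012,x.max()),(x.max()-.1,x.max()-.09)):
        w=q[(x>a)&(x<b)]; print(round(a,3),len(w),'z med/95', np.percentile(w[:,2],[50,95]).round(4),'y',np.percentile(w[:,1],[2,98]).round(4))
E
python3 -c "
from pan import *
level('t3',(120,170,215,262),.1)"; python3 plan.py 12 .393 .017 .295 179.5
python3 -c "
from h import *
f=grab('scene','s3'); cv2.imwrite('pics/s3c.png',cv2.resize(f['color'][90:260,380:560],None,fx=3.3,fy=3.3))"
```

```text
pan bbox [[0.4255, 0.2815, 0.1004], [0.4949, 0.3275, 0.1073], [0.5471, 0.3725, 0.1213]]
0.537 278 z med/95 [0.105  0.1183] y [0.2834 0.3722]
0.449 243 z med/95 [0.1047 0.1173] y [0.2812 0.3708]
now [0.3889 0.3264 0.3054] yaw -179.32 tilt z [ 0.0012  0.0012 -1.    ] t 11.02 F [-0.3  0.4 -2.9] gap 0.018
[[0.0, 0.0, 0.003], [0.0, -0.052, 0.002]]
[[0.0, 0.0, 0.003], [0.0, -0.052, 0.002]]
[[0.0, 0.0, 0.003], [0.0, -0.052, 0.002]]
[[0.0, 0.0, 0.003], [0.0, -0.052, 0.002]]
[[0.0, 0.0, 0.003], [0.0, -0.052, 0.002]]
[[0.0, 0.0, 0.003], [-0.001, -0.052, 0.002]]
[[0.0, 0.0, 0.003], [-0.001, -0.052, 0.002]]
[[0.0, 0.0, 0.003], [-0.001, -0.052, 0.002]]
[[0.0, 0.0, 0.003], [-0.001, -0.052, 0.002]]
[[0.0, 0.0, 0.003], [-0.001, -0.052, 0.002]]
[[0.0, 0.0, 0.003], [-0.001, -0.052, 0.002]]
[[0.0, 0.0, 0.003], [-0.001, -0.052, 0.002]]
-- step mm 25.8 deg 0.1
```

View pics/s3c.png

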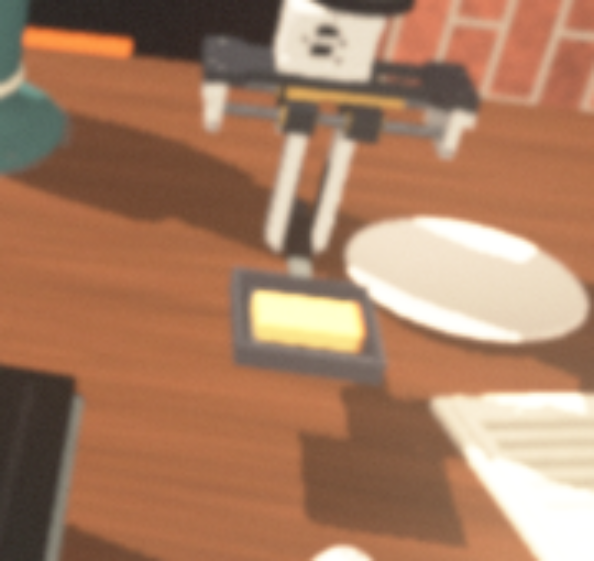

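The crop shows the pan lifted level with the cheese flat inside it, at about (306,320). Rim heights front and back agree to within 1 mm. Next I move it in front of the empty middle place.

carry_out --rows '[[[0, 0, 0.003], [0, -0.01, 0], 0.1], [[0, 0, 0.003], [0, -0.02, 0], 0.1], [[0, 0, 0.003], [0, -0.03, 0], 0.1], [[0, 0, 0.003], [0, -0.04, 0], 0.1], [[0, 0, 0.003], [0, -0.05, 0], 0.1], [[0, 0, 0.003], [0, -0.05, 0], 0.1], [[0, 0, 0.003], [0, -0.05, 0], 0.1], [[0, 0, 0.003], [0, -0.05, 0], 0.1]]'

```text
time_s: 11.73
tcp_pos: [0.3891, 0.1738, 0.3042]
eef_rot: [[-1.0, 0.002, -0.001], [0.002, 1.0, -0.001], [0.001, -0.001, -1.0]]
contact_force: [0.4, -0.7, -1.3]
finger_gap: 0.0172
grasp_force: 50.0
```

carry_out --rows '[[[0, 0, 0.003], [-0.001, -0.05, 0], 0.1], [[0, 0, 0.003], [-0.001, -0.05, 0], 0.1], [[0, 0, 0.003], [-0.001, -0.05, 0], 0.1], [[0, 0, 0.003], [-0.001, -0.05, 0], 0.1], [[0, 0, 0], [-0.001, -0.04, 0], 0.1], [[0, 0, 0], [-0.001, -0.03, 0], 0.1], [[0, 0, 0], [0, -0.02, 0], 0.1], [[0, 0, 0], [0, -0.01, 0], 0.1]]'

```text
time_s: 12.4
tcp_pos: [0.3911, 0.0241, 0.3043]
eef_rot: [[-1.0, 0.01, -0.001], [0.01, 1.0, -0.0], [0.001, -0.0, -1.0]]
contact_force: [-0.1, -1.5, -2.0]
finger_gap: 0.0177
grasp_force: 50.0
```

carry_out --rows '[[[0, 0, 0], [0, -0.015, 0], 0.1], [[0, 0, 0], [0, -0.01, 0], 0.1], [[0, 0, 0], [0, 0, 0], 0.1], [[0, 0, 0], [0, 0, 0], 0.1]]'

```text
time_s: 12.73
tcp_pos: [0.3918, 0.0139, 0.3046]
eef_rot: [[-1.0, 0.007, -0.0], [0.007, 1.0, -0.0], [0.0, -0.0, -1.0]]
contact_force: [0.7, 0.1, -0.9]
finger_gap: 0.0176
grasp_force: 50.0
```

```bash
python3 -c "
from pan import *
level('t4',(250,175,360,262),.095)"; python3 plan.py 5 .393 .017 .238 179.5
```

```text
pan bbox [[0.4358, -0.033, 0.0976], [0.4981, 0.0119, 0.1029], [0.5495, 0.0571, 0.1179]]
0.539 268 z med/95 [0.1018 0.1148] y [-0.0315  0.0557]
0.451 234 z med/95 [0.1025 0.1163] y [-0.0311  0.056 ]
now [0.3918 0.0142 0.3046] yaw 179.61 tilt z [-1.e-04 -1.e-04 -1.e+00] t 12.78 F [ 0.5  0.5 -1. ] gap 0.0175
[[0.0, 0.0, 0.001], [0.0, 0.001, 0.027]]
[[0.0, 0.0, 0.001], [0.0, 0.001, 0.027]]
[[0.0, 0.0, 0.001], [0.0, 0.001, 0.027]]
[[0.0, 0.0, 0.001], [0.0, 0.001, 0.027]]
[[0.0, 0.0, 0.001], [0.0, 0.001, 0.027]]
-- step mm 13.3 deg 0.02
```

carry_out --rows '[[[0, 0, 0], [0, 0.002, 0.02], 0.1], [[0, 0, 0], [0, 0.002, 0.03], 0.1], [[0, 0, 0], [0, 0.002, 0.03], 0.1], [[0, 0, 0], [0, 0.002, 0.03], 0.1], [[0, 0, 0], [0, 0, 0.02], 0.1], [[0, 0, 0], [0, 0, 0], 0.1], [[0, 0, 0], [0, 0, 0], 0.1]]'

```text
time_s: 13.37
tcp_pos: [0.3919, 0.0181, 0.2396]
eef_rot: [[-1.0, 0.007, -0.001], [0.007, 1.0, -0.0], [0.001, -0.0, -1.0]]
contact_force: [-0.5, -0.5, -1.6]
finger_gap: 0.0173
grasp_force: 50.0
```

```bash
python3 -c "
from pan import *
level('t5',(250,175,360,262),.032)
P=cloud(dict(np.load('t5.npz')))
def h(u0,u1):
  q=P[178:222,u0:u1].reshape(-1,3); q=q[(q[:,2]>.048)&(q[:,2]<.07)]; print(len(q),np.percentile(q,[1,50,99],axis=0).round(4).tolist())
h(250,275);h(345,370)
f=np.load('t5.npz')['color']; cv2.imwrite('pics/t5c.png',cv2.resize(f[150:270,235:385],None,fx=5,fy=5)[:600,:800])
"; python3 plan.py 1 .393 .0185 .239 179.5
```

```text
pan bbox [[0.4338, -0.0921, 0.0291], [0.5184, 0.0159, 0.0466], [0.6179, 0.1277, 0.0599]]
0.608 181 z med/95 [0.0341 0.0477] y [-0.0914  0.1379]
0.52 253 z med/95 [0.0377 0.0588] y [-0.0904  0.1257]
293 [[0.5181, 0.1109, 0.0492], [0.5549, 0.1196, 0.0566], [0.594, 0.1287, 0.0608]]
306 [[0.5152, -0.0968, 0.0486], [0.5545, -0.0877, 0.0566], [0.6059, -0.0791, 0.0603]]
now [0.3921 0.0181 0.24  ] yaw 179.62 tilt z [-0.e+00 -1.e-04 -1.e+00] t 13.42 F [ 0.3  0.2 -1.4] gap 0.017
[[0.0, 0.0, 0.004], [-0.002, 0.001, 0.002]]
-- step mm 1.4 deg 0.12
```

View pics/t5c.png

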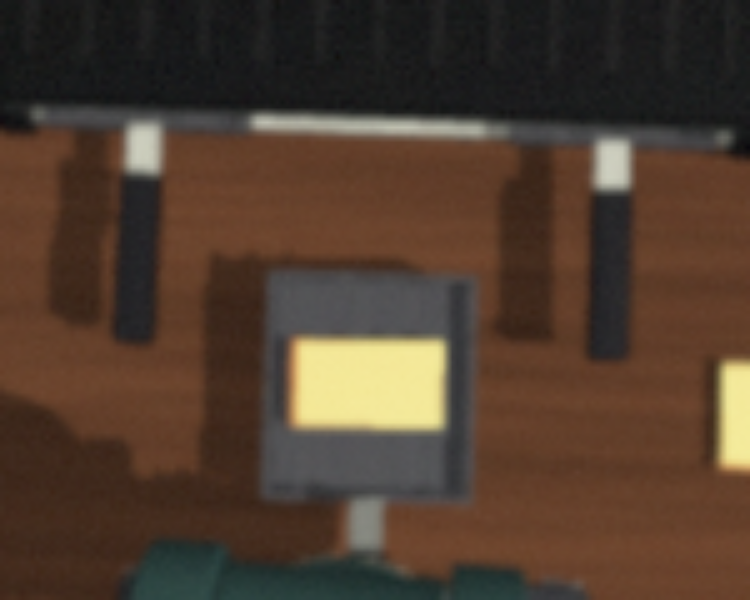

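carry_out --rows '[[[0, 0, 0], [-0.01, 0, 0], 0.1], [[0, 0, 0], [-0.02, 0, 0], 0.1], [[0, 0, 0], [-0.03, 0, 0], 0.1], [[0, 0, 0], [-0.03, 0, 0], 0.1], [[0, 0, 0], [-0.03, 0, 0], 0.1], [[0, 0, 0], [-0.02, 0, 0], 0.1], [[0, 0, 0], [-0.01, 0, 0], 0.1], [[0, 0, 0], [0, 0, 0], 0.1]]'

```text
time_s: 14.08
tcp_pos: [0.4678, 0.0173, 0.2398]
eef_rot: [[-1.0, 0.007, 0.001], [0.007, 1.0, -0.0], [-0.001, -0.0, -1.0]]
contact_force: [0.9, 0.2, -2.6]
finger_gap: 0.0172
grasp_force: 50.0
```

```bash
python3 -c "
from h import *
grab('top','t6')
P=cloud(dict(np.load('t6.npz'))); q=P[170:240,278:340].reshape(-1,3); q=q[(q[:,2]>.03)&(q[:,2]<.07)]
w=q[(q[:,0]>.53)&(q[:,0]<.60)]; print('y',np.percentile(w[:,1],[0.5,50,99.5]).round(4),'z',np.percentile(w[:,2],[5,50,95]).round(4),'x',np.percentile(q[:,0],[1,99]).round(4))
for a,b in((.53,.55),(.58,.60)):
  k=w[(w[:,0]>a)&(w[:,0]<b)]; print(np.percentile(k[:,1],[1,99]).round(4), np.percentile(k[:,2],[97]).round(4))
"; python3 plan.py 1 .5 .0185 .239 179.5 | head -1
```

```text
y [-0.0303  0.0136  0.0607] z [0.0345 0.0467 0.0527] x [0.537  0.6195]
[-0.0293  0.0609] [0.05]
[-0.0304  0.0605] [0.0537]
now [0.467  0.0173 0.2397] yaw 179.59 tilt z [-1.e-04 -2.e-04 -1.e+00] t 14.13 F [ 0.1 -0.2 -1.8] gap 0.0172
```

carry_out --rows '[[[0, 0, 0], [-0.01, 0, 0], 0.1], [[0, 0, 0], [-0.02, 0, 0], 0.1], [[0, 0, 0], [-0.025, 0, 0], 0.1], [[0, 0, 0], [-0.025, 0, 0], 0.1], [[0, 0, 0], [-0.025, 0, 0], 0.1], [[0, 0, 0], [-0.02, 0, 0], 0.1], [[0, 0, 0], [-0.015, 0, 0], 0.1], [[0, 0, 0], [0, 0, 0], 0.1]]'

```text
time_s: 14.8
tcp_pos: [0.5381, 0.0169, 0.2397]
eef_rot: [[-1.0, 0.007, 0.001], [0.007, 1.0, -0.0], [-0.001, -0.0, -1.0]]
contact_force: [0.2, -0.4, -1.8]
finger_gap: 0.0174
grasp_force: 50.0
```

carry_out --rows '[[[0, 0, 0], [0, 0, 0.002], 0.1], [[0, 0, 0], [0, 0, 0.002], 0.1], [[0, 0, 0], [0, 0, 0.002], 0.1], [[0, 0, 0], [0, 0, 0.002], 0.1], [[0, 0, 0], [0, 0, 0], 0.1], [[0, 0, 0], [0, 0, 0], 0.1]]'

```text
time_s: 15.3
tcp_pos: [0.5367, 0.0169, 0.2357]
eef_rot: [[-1.0, 0.007, -0.0], [0.007, 1.0, -0.0], [0.0, -0.0, -1.0]]
contact_force: [-0.3, 0.1, -1.4]
finger_gap: 0.0175
grasp_force: 50.0
```

carry_out --rows '[[[0, 0, 0], [-0.006, 0, 0], 0.1], [[0, 0, 0], [-0.008, 0, 0], 0.1], [[0, 0, 0], [-0.008, 0, 0], 0.1], [[0, 0, 0], [-0.006, 0, 0], 0.1], [[0, 0, 0], [0, 0, 0], 0.1], [[0, 0, 0], [0, 0, 0], 0.1]]'

```text
time_s: 15.8
tcp_pos: [0.5511, 0.0167, 0.2356]
eef_rot: [[-1.0, 0.007, 0.0], [0.007, 1.0, -0.0], [-0.0, -0.0, -1.0]]
contact_force: [-0.3, -0.2, -1.2]
finger_gap: 0.0175
grasp_force: 50.0
```

```bash
python3 -c "
from h import *
f=grab('top','t7'); P=cloud(f); q=P[160:190,278:340].reshape(-1,3); q=q[(q[:,2]>.03)&(q[:,2]<.08)]; print(np.percentile(q,[1,50,99],axis=0).round(4).tolist())
cv2.imwrite('pics/t7c.png',cv2.resize(f['color'][155:235,240:380],None,fx=5.6,fy=5.6,interpolation=cv2.INTER_CUBIC))
"; python3 plan.py 1 .557 .0185 .236 179.5
```

```text
now [0.5509 0.0167 0.2356] yaw 179.59 tilt z [ 0.e+00 -2.e-04 -1.e+00] t 15.85 F [-0.7  1.  -2.5] gap 0.0175
[[0.0, 0.0, 0.003], [-0.012, 0.004, -0.001]]
-- step mm 6.3 deg 0.09Traceback (most recent call last):
  File "<string>", line 3, in <module>
    f=grab('top','t7'); P=cloud(f); q=P[160:190,278:340].reshape(-1,3); q=q[(q[:,2]>.03)&(q[:,2]<.08)]; print(np.percentile(q,[1,50,99],axis=0).round(4).tolist())
                                                                                                              ~~~~~~~~~~~~~^^^^^^^^^^^^^^^^^^^^
    return _quantile_unchecked(
        a, q, axis, out, overwrite_input, method, keepdims, weights)
    return _ureduce(a,
                    func=_quantile_ureduce_func,
    ...<5 lines>...
                    overwrite_input=overwrite_input,
                    method=method)
    r = func(a, **kwargs)
    result = _quantile(arr,
                       quantiles=q,
    ...<2 lines>...
                       out=out,
                       weights=wgt)
    slices_having_nans = np.isnan(arr[-1, ...])
                                  ~~~^^^^^^^^^
IndexError: index -1 is out of bounds for axis 0 with size 0
```

carry_out --rows '[[[0, 0, 0], [-0.004, 0, 0], 0.1], [[0, 0, 0], [-0.004, 0, 0], 0.1], [[0, 0, 0], [-0.002, 0, 0], 0.1], [[0, 0, 0], [0, 0, 0], 0.1], [[0, 0, 0], [0, 0, 0], 0.1]]'

```text
time_s: 16.27
tcp_pos: [0.556, 0.0167, 0.2357]
eef_rot: [[-1.0, 0.007, 0.0], [0.007, 1.0, -0.0], [-0.0, -0.0, -1.0]]
contact_force: [0.6, 0.3, -0.4]
finger_gap: 0.0179
grasp_force: 50.0
```

carry_out --rows '[[[0, 0, 0], [-0.002, 0, 0], 0.1], [[0, 0, 0], [0, 0, 0], 0.1], [[0, 0, 0], [0, 0, 0], 0.1]]'

```text
time_s: 16.52
tcp_pos: [0.5569, 0.0167, 0.2357]
eef_rot: [[-1.0, 0.007, 0.0], [0.007, 1.0, -0.0], [-0.0, -0.0, -1.0]]
contact_force: [-0.1, 0.5, -1.5]
finger_gap: 0.0176
grasp_force: 50.0
```

carry_out --rows '[[[0, 0, 0], [-0.002, 0, 0], 0.1], [[0, 0, 0], [0, 0, 0], 0.1], [[0, 0, 0], [0, 0, 0], 0.1]]'

```text
time_s: 16.77
tcp_pos: [0.5579, 0.0167, 0.2356]
eef_rot: [[-1.0, 0.007, -0.0], [0.007, 1.0, -0.0], [0.0, -0.0, -1.0]]
contact_force: [0.5, -0.6, -1.7]
finger_gap: 0.0177
grasp_force: 50.0
```

carry_out --rows '[[[0, 0, 0], [-0.002, 0, 0], 0.1], [[0, 0, 0], [0, 0, 0], 0.1], [[0, 0, 0], [0, 0, 0], 0.1]]'

```text
time_s: 17.02
tcp_pos: [0.5584, 0.0169, 0.2354]
eef_rot: [[-1.0, 0.007, -0.002], [0.007, 1.0, 0.0], [0.002, 0.0, -1.0]]
contact_force: [-4.3, 1.2, 0.5]
finger_gap: 0.0177
grasp_force: 50.0
```

carry_out --rows '[[[0, 0, 0], [-0.002, 0, 0], 0.1], [[0, 0, 0], [0, 0, 0], 0.1], [[0, 0, 0], [0, 0, 0], 0.1]]'

```text
time_s: 17.27
tcp_pos: [0.5588, 0.0169, 0.2351]
eef_rot: [[-1.0, 0.007, -0.004], [0.007, 1.0, 0.0], [0.004, 0.0, -1.0]]
contact_force: [-9.5, 2.9, 0.9]
finger_gap: 0.0176
grasp_force: 50.0
```

carry_out --rows '[[[0, 0, 0], [0.005, 0, 0], 0.1], [[0, 0, 0], [0, 0, 0.001], 0.1], [[0, 0, 0], [0, 0, 0.001], 0.1], [[0, 0, 0], [0, 0, 0], 0.1], [[0, 0, 0], [0, 0, 0], 0.1]]'

```text
time_s: 17.68
tcp_pos: [0.5574, 0.0167, 0.2348]
eef_rot: [[-1.0, 0.007, 0.0], [0.007, 1.0, 0.0], [-0.0, 0.0, -1.0]]
contact_force: [-4.2, -0.7, 3.8]
finger_gap: 0.0177
grasp_force: 50.0
```

carry_out --rows '[[[0, 0, 0], [0, 0, 0.001], 0.1], [[0, 0, 0], [0, 0, 0.001], 0.1], [[0, 0, 0], [0, 0, 0], 0.1], [[0, 0, 0], [0, 0, 0], 0.1]]'

```text
time_s: 18.02
tcp_pos: [0.5573, 0.0166, 0.234]
eef_rot: [[-1.0, 0.007, -0.0], [0.007, 1.0, 0.0], [0.0, 0.0, -1.0]]
contact_force: [-8.3, -0.5, 12.0]
finger_gap: 0.0178
grasp_force: 50.0
```

carry_out --rows '[[[0, 0, 0], [0, 0, -0.002], 0.1], [[0, 0, 0], [0, 0, 0], 0.1], [[0, 0, 0], [0, 0, 0], 0.4], [[0, 0, 0], [0, 0, 0], 0.4], [[0, 0, 0], [0, 0, 0], 0.4], [[0, 0, 0], [0, 0, 0], 0.4], [[0, 0, 0], [0, 0, 0], 0.4]]'

```text
time_s: 18.6
tcp_pos: [0.5575, 0.0167, 0.2347]
eef_rot: [[-1.0, 0.007, 0.0], [0.007, 1.0, -0.0], [-0.0, -0.0, -1.0]]
contact_force: [-0.1, 0.2, 0.0]
finger_gap: 0.0372
grasp_force: 0.0
```

carry_out --rows '[[[0, 0, 0], [0, 0, -0.02], 0.4], [[0, 0, 0], [0, 0, -0.04], 0.4], [[0, 0, 0], [0, 0, -0.06], 0.4], [[0, 0, 0], [0, 0, -0.06], 0.4], [[0, 0, 0], [0.04, 0, -0.06], 0.4], [[0, 0, 0], [0.06, 0, -0.04], 0.4], [[0, 0, 0], [0.07, 0, 0], 0.4], [[0, 0, 0], [0.07, 0, 0], 0.4]]'

```text
time_s: 19.27
tcp_pos: [0.4362, 0.0173, 0.3761]
eef_rot: [[-1.0, 0.007, 0.002], [0.007, 1.0, 0.001], [-0.002, 0.001, -1.0]]
contact_force: [0.9, 0.5, -0.2]
finger_gap: 0.0374
grasp_force: 0.0
```

carry_out --rows '[[[0, 0, 0], [0.03, 0.06, 0], 0.4], [[0, 0, 0], [0, 0.07, 0], 0.4], [[0, 0, 0], [0, 0.07, 0], 0.4], [[0, 0, 0], [0, 0.07, 0], 0.4], [[0, 0, 0], [0, 0.07, 0], 0.4], [[0, 0, 0], [0, 0.06, 0], 0.4], [[0, 0, 0], [0, 0.03, 0], 0.4], [[0, 0, 0], [0, 0, 0], 0.4]]'

```text
time_s: 19.93
tcp_pos: [0.4234, 0.2358, 0.3752]
eef_rot: [[-1.0, 0.003, 0.0], [0.003, 1.0, 0.001], [-0.0, 0.001, -1.0]]
contact_force: [-1.5, -0.2, 0.5]
finger_gap: 0.0372
grasp_force: 0.0
```

```bash
python3 -c "
from h import *
f=grab('top','t8'); P=cloud(f)
for u0,u1 in((250,275),(296,326),(345,370)):
  q=P[178:225,u0:u1].reshape(-1,3); q=q[(q[:,2]>.05)&(q[:,2]<.07)]; print(len(q),np.percentile(q,[1,50,99],axis=0).round(4).tolist()) if len(q) else print('none')
cv2.imwrite('pics/t8c.png',cv2.resize(f['color'][155:235,240:380],None,fx=5.6,fy=5.6,interpolation=cv2.INTER_CUBIC))
"
```

```text
284 [[0.5181, 0.1111, 0.0508], [0.5533, 0.1196, 0.0568], [0.5911, 0.1287, 0.0604]]
277 [[0.521, 0.0059, 0.053], [0.556, 0.0148, 0.0569], [0.5937, 0.0236, 0.0605]]
289 [[0.5151, -0.0967, 0.0508], [0.5524, -0.0876, 0.0569], [0.5897, -0.0791, 0.0606]]
```

View pics/t8c.png

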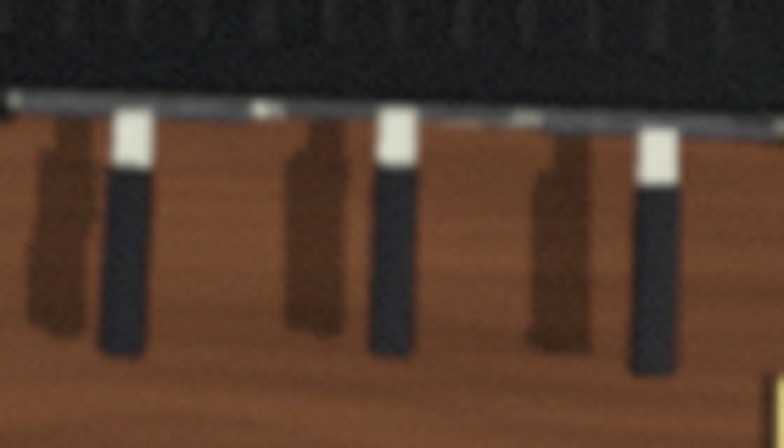

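The crop shows all three handles seated alike, at about (130,230), (395,230) and (657,250). The new pan's handle sits at the same height as its neighbours, it met the stop and was backed off about 1 mm, and the neighbours have not moved. The robot is clear, so I hand in.

```bash
python3 -c "
from h import *
print(env.job_done())"
```

```text
the job is handed in; nothing more can be done
None
```

The middle-sized cheese was laid flat in the pan, and the level pan was slid into the empty middle place until it met the stop, backed off about 1 mm and released. The job was handed in at about 20 s; no verdict was returned, and I couldn't see the cheese once the pan was under the grill.

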